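# Set the focusing collar of a lamp socket and clamp it

### The arm

A 6-joint arm with a two-finger parallel gripper is mounted at the origin on the work surface. World frame = base frame: x ahead of the robot, y to its left, z up, the work surface at z = 0. Lengths are in m, angles in rad, forces in N, time in s.
With the tool pointing down it reaches from about 0.375 to 0.975 m from the base axis. Payload 3.8 kg.
Tool frame: the origin (TCP) lies at the centre of the arm's flange, where the gripper is bolted on; the fingertips stand 173 mm ahead of it and the grasp point (between the pads) lies 155 mm ahead of it (r.grasp_offset is the z of the grasp point in the tool frame, in m); z points along the fingers, y is the direction in which the jaws open and shut (so a half turn about z gives the same grasp; the last joint's range is limited). The gripper opens to 85 mm and grips with 20 to 120 N. Pads are 22 mm wide; open, the fingers measure 114 mm over their backs; the gripper's body (76 mm by 85 mm) begins 54 mm behind the grasp point. The pads swing forward as they close: fully open they stand 13 mm farther back than shut.
Start: joints at [1.14, 0.264, 1.604, -0, 1.274, -0.037], TCP at [0.259, 0.623, 0.405] pointing down, gripper open.
Joint ranges: [-2.63, 2.63], [-0.94, 2.18], [0.31, 2.57], [-1.31, 4.45], [0, 2.66], [-2.55, 2.55]. Speed limits (rad/s): [2.57, 2.57, 3.14, 3.14, 3.14, 3.14].

### API

Orientations are given as a rotation vector (axis times angle).
In Python, from rig import r gives the robot as it stands. Calls block until the motion is done:
- r.move_to(position, orientation): joint-space move of the TCP to a pose.
- r.servo_line(position, rate=0.15, rot=None): straight line of the TCP; rot=None keeps the orientation; rate is the mean speed in m/s.
- r.move_joints(angles): joint-space move.
- r.grip(opening, squeeze=None): opening from 0.0 (shut) to 1.0 (fully open); squeeze is the grip in N (None keeps the last); returns when the fingers have stopped.
- r.hold(seconds).
- r.ik(position, orientation): joint angles nearest the present ones, or None.
- r.state(): the state.
- r.read_camera(name): name is "scene" or "top" or "wrist"; returns a dict with "frame" (420x560x3 uint8, red, green, blue), "fx", "fy", "cx", "cy" (pixels), "world_from_camera" (4x4, takes a point from camera to world coordinates). Camera axes: x right, y down, z forward; pixel columns grow to the right and rows downward; lengths in m; the calibration is good to about 2 mm. A picture is of the moment at which its call begins. There is no depth.
A pose or a line that the arm cannot do raises r.MotionError and nothing moves.
- r.hand_in(): hands the job in, once; it reports no verdict.
Trained networks look in a picture, given as the dict that the camera call returned (one of the last four; its "shot" number tells which), for a name from the list of things; names that differ only in an ending like _2 or _b are one class to them, and where a whole thing is asked for, a point or a joint stands for the part that bears it (a point fixed in the world has none). Each returns a list of dicts, best first, with "score" (0 to 1); they miss things now and then, are a little off and sometimes report something else, mostly with a low value. They report only what shows in the picture. A call takes as long as a camera call.
- r.regions_of(picture, label): "mask" (420x560 bool, what is visible of it).
- r.landmark_of(picture, label): "position" ([x, y, z] in m, in world coordinates, good to about 4 mm: a listed point, or the origin of a listed thing).
The state is a dict: "time_s": time; "q": joint angles; "joint_vel": joint speeds; "joint_efforts": joint torques, N m; "tool_pos": TCP position; "tool_rot": TCP orientation; "contact_force": force on the tool from outside, world axes, zero at the start; "wrist_torque": the same for the moment, N m; "gripper_width": opening from 0.0 (shut) to 1.0 (fully open).
Only numpy, scipy, OpenCV 4.12 (cv2) and the standard library are available. Lean on these libraries where they do the work, as an engineer would, in place of code of your own. Each camera call takes 0.05 s, during which the arm holds its last target. There are 200 camera calls.

### The job

With closed fingertips only, push the focusing collar round by its upright studs until the index line on the collar lines up with the one long line of the scale around it; either way round will do. Then push the clamp lever by its stud all the way over against its stop, leaving the collar where you set it. Push gently, pinch and lift nothing, and leave the loose things on the desk where they are.

Things in the scene. Friction and masses are not known exactly. Their poses are not given: they have to be found in the camera images.
- collar_centre (a point): centre of the focusing collar on its top face, 58 mm above the desk. The collar is a flat black disc, 110 mm across, that turns about the vertical here, either way by more than a full turn, with light friction (about 2 N at a stud) and stays where it is left. A brass bayonet lamp socket, 30 mm across, stands up through its middle to 84 mm above the desk. Collar and socket sit on a fixed steel bracket, 180 by 215 mm, with its top 45 mm above the desk; its place and yaw vary
- index (a point): outer end of the index line, the only line on the collar: a straight line 30 mm long and 4.5 mm wide, pointing outwards from the collar's centre; this point is at the collar's rim, 55 mm from its centre. The index starts anywhere round the circle
- target (a point): inner end of the long scale line, at the collar's rim, 55 mm from the collar's centre. The scale is a fixed flat aluminium disc, 170 mm across, under and around the collar, its top 2 mm lower than the collar's; it bears short thin lines (7 mm) at its outer edge every 15 degrees and this single long wide one (28 mm long, 4.5 mm wide), which reaches from the outer edge to the collar. The index is set when its point lies over this one
- stud_a (a point): top centre of one of the two upright steel studs on the collar: 12 mm across, rising 28 mm above the collar to 86 mm above the desk, 45 mm from the collar's centre and 90 degrees counter-clockwise (from above) from the index
- stud_b (a point): top centre of the other, equal stud, opposite the first: 90 degrees clockwise from the index
- collar: the collar itself; the origin lies on its axis 46 mm above the desk, its x axis points along the index line
- scale: the fixed scale disc; the origin lies on the collar's axis at its underside, 45.5 mm above the desk, its x axis points along the long line
- clamp (a joint): angle of the clamp lever in rad: 0 open (as at the start, pointing away from the collar), growing counter-clockwise from above to 1.5 at its stop; light friction (about 2 N at the stud), it stays where it is left
- clamp_pivot (a point): pivot of the clamp lever (vertical axis) on the bracket's left part, 105 mm from the collar's centre, top of its boss, 58 mm above the desk
- clamp_stud (a point): top centre of the upright steel stud near the free end of the clamp lever, 12 mm across, 52 mm from the pivot, top 87 mm above the desk; the lever itself is a flat bar, 12 mm wide, with its top 56 mm above the desk. Open, the lever stands straight away from the collar's centre; at its stop it lies along the bracket's side, having turned 1.5 rad counter-clockwise
- puck: dark iron counterweight puck, 60 mm across, 26 mm high; origin at the centre of its underside; loose, to be left alone
- lens_ring: plastic lens mount ring lying flat, 68 mm across, 12 mm high; origin at the centre of its underside; loose, to be left alone
- reflector: chrome reflector cup standing open side up, 72 mm across, 35 mm high; origin at the centre of its underside; loose, to be left alone
- bulb: pearl glass bulb standing cap down in a round cork foot, 60 mm across, 97 mm high; origin at the centre of its underside; loose, to be left alone
- driver: screwdriver lying flat, 170 mm long; its origin is a point on its underside; loose, to be left alone
- film_reel: small microfilm reel lying flat, 80 mm across, 22 mm high; origin at the centre of its underside; loose, to be left alone
- cleaner: small bottle of lens cleaner standing upright, 44 mm across, 110 mm high; origin at the centre of its underside; loose, to be left alone

How it is judged:
By the outcome, as a careful person would: the job done as asked, in the order asked, and still so for the second after the job is handed in, with the robot touching nothing.
It also fails if it takes over 67 s, if anything falls off the work surface, if the arm or the gripper's body presses on something with over 40 N, if the wrist force passes 120 N, or if a joint passes its speed limit or range.

## Working session

There is one attempt and no reset: what is moved stays moved. The work goes in short steps, each a Python script; the robot and the scene stay as the last script left them, time stands still between calls to the robot, and variables do not carry over. Pictures are saved under pics/ and viewed, about 8 in all and at most 12, crops included, and the job is handed in when it is done.

```bash
mkdir -p pics; ls; python3 - <<'E'
from rig import r
import cv2
for n in ("scene","top"):
    p=r.read_camera(n); cv2.imwrite(f"pics/{n}0.png",p["frame"][:,:,::-1])
    for l in ["collar_centre","index","target","stud_a","clamp_pivot","clamp_stud","bulb","cleaner","puck","lens_ring","reflector","driver","film_reel"]:
        print(n,l,[(d["position"].round(3).tolist() if hasattr(d["position"],"round") else d["position"],round(d["score"],2)) for d in r.landmark_of(p,l)[:3]])
print(r.state())
E
```

```text
pics
scene collar_centre [([0.4366, -0.0504, -0.0017], 0.47)]
scene index [([0.6262, -0.0326, 0.0569], 0.64)]
scene target [([0.5733, -0.0098, 0.0592], 0.64), ([0.588, -0.0666, 0.0561], 0.6), ([0.6947, 0.1033, -0.0017], 0.6)]
scene stud_a [([0.5916, 0.028, 0.0836], 0.78), ([0.562, -0.0574, 0.0917], 0.57), ([0.7453, -0.0155, -0.0002], 0.23)]
scene clamp_pivot [([0.5346, 0.0872, 0.0579], 0.88)]
scene clamp_stud [([0.5145, 0.1301, 0.0842], 0.59), ([0.5733, -0.0168, 0.0466], 0.55)]
scene bulb [([0.6941, 0.102, -0.0002], 0.61), ([0.5118, 0.1294, 0.0889], 0.49)]
scene cleaner [([0.5979, 0.2866, 0.0047], 0.56), ([0.6269, -0.0338, 0.0582], 0.25)]
scene puck [([0.5786, -0.1736, 0.0002], 0.62)]
scene lens_ring [([0.4362, -0.0497, 0.0012], 0.55)]
scene reflector [([0.7488, -0.0122, 0.0027], 0.69)]
scene driver [([0.6888, -0.2332, -0.0021], 0.77), ([0.6929, 0.1025, 0.0001], 0.42)]
scene film_reel [([0.4305, 0.209, -0.0007], 0.74)]
top collar_centre [([0.5744, -0.0114, 0.0546], 0.89)]
top index [([0.6886, -0.2343, -0.0002], 0.75), ([0.6273, -0.0333, 0.0662], 0.62)]
top target [([0.5893, -0.0664, 
[... 705 characters left out ...]

{'time_s': 1.4, 'q': array([ 1.14010777e+00,  2.63884789e-01,  1.60399540e+00, -5.01373925e-06,
        1.27371646e+00, -3.68979679e-02]), 'joint_vel': array([ 1.35926771e-04,  8.78100752e-05, -3.86200026e-04,  2.25619151e-04,
       -1.07891433e-03, -1.31161845e-03]), 'joint_efforts': array([ 4.96117700e-04, -5.15050471e+01, -3.67714727e+01, -5.31387150e-05,
        1.04597519e-03,  7.05562456e-06]), 'tool_pos': array([0.2589899 , 0.62332899, 0.40469247]), 'tool_rot': array([ 6.14572829e-01,  3.08088967e+00, -7.84363963e-06]), 'contact_force': array([-0.20264345,  0.28914192,  0.64562978]), 'wrist_torque': array([ 0.0118235 ,  0.05688128, -0.04972543]), 'gripper_width': 1.0008293140745574}
```

```bash
python3 - <<'E'
import cv2
a=cv2.imread("pics/top0.png");print(a.shape)
from rig import r
import numpy as np
p=r.read_camera("top");T=np.linalg.inv(p["world_from_camera"]);
def px(q):
    c=T@np.r_[q,1];return p["fx"]*c[0]/c[2]+p["cx"],p["fy"]*c[1]/c[2]+p["cy"]
u,v=map(int,px([.574,.03,.058]));print(u,v,px([.574,.03,.058]),px([.674,.03,.058]))
x0,y0=max(u-125,0),max(v-100,0)
cv2.imwrite("pics/topc.png",cv2.resize(a[y0:y0+200,x0:x0+250],None,fx=3,fy=3,interpolation=2));print(x0,y0)
E
```

```text
(420, 560, 3)
279 210 (np.float64(279.93742497137845), np.float64(210.54742627449767)) (np.float64(278.72850558916423), np.float64(163.9744801734488))
154 110
```

View pics/topc.png

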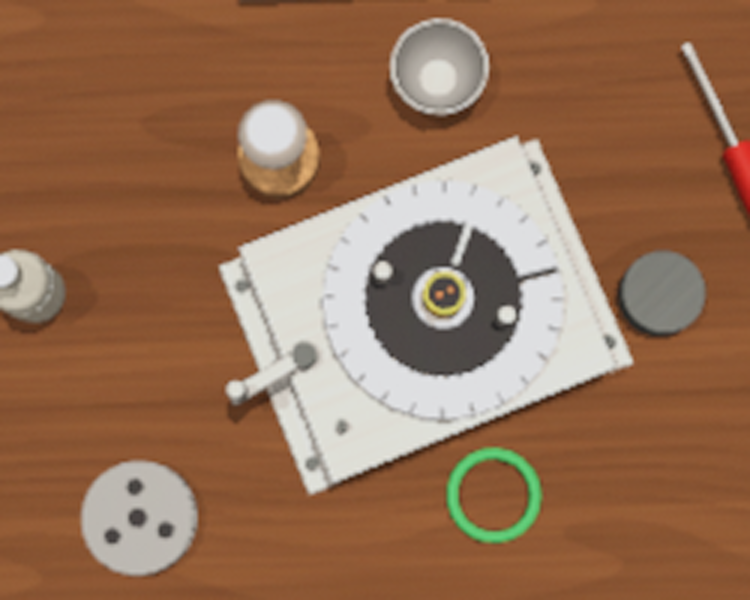

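View pics/scene0.png

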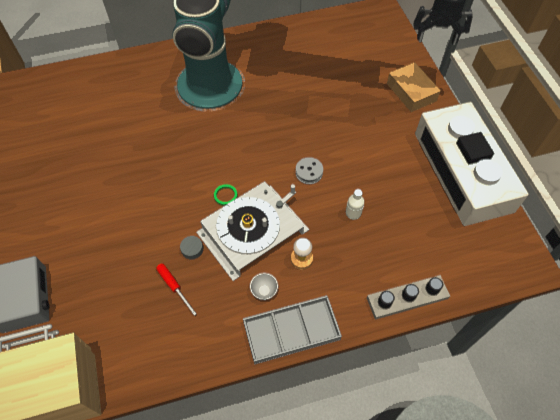

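The index is at about -19° and the long line at about -77° (world), so I need to turn it about 57° clockwise, pushing stud_a. Next I'll close the gripper and move above the collar for a closer look.

```bash
cat > h.py <<'E'
from rig import r
import numpy as np, cv2
from scipy.spatial.transform import Rotation as R
def rot(psi): return (R.from_euler('z',psi)*R.from_euler('x',np.pi)).as_rotvec()
def plane(p,uv,z):
    "pixels -> world points at height z"
    uv=np.atleast_2d(uv); W=np.array(p["world_from_camera"])
    d=np.c_[(uv[:,0]-p["cx"])/p["fx"],(uv[:,1]-p["cy"])/p["fy"],np.ones(len(uv))]@W[:3,:3].T
    return W[:3,3]+d*((z-W[2,3])/d[:,2])[:,None]
def shot(n,f):
    p=r.read_camera(n); cv2.imwrite(f"pics/{f}.png",p["frame"][:,:,::-1]); return p
def rectify(p,c,z=.057,half=.1,s=3000):
    "top-down view of plane z about c: column grows with world x, row with -y"
    W=np.linalg.inv(p["world_from_camera"]); n=int(2*half*s)
    K=np.array([[p["fx"],0,p["cx"]],[0,p["fy"],p["cy"]],[0,0,1]])
    A=np.array([[1/s,0,c[0]-half],[0,-1/s,c[1]+half],[0,0,z],[0,0,1]])
    return cv2.warpPerspective(p["frame"],K@W[:3]@A,(n,n),flags=cv2.WARP_INVERSE_MAP|cv2.INTER_LINEAR)
E
python3 - <<'E'
from h import *
r.grip(0.0)
r.move_to([.50,.02,.42],rot(np.deg2rad(160)))
s=r.state();print(s["time_s"],s["q"].round(2),s["tool_pos"],s["gripper_width"],s["contact_force"])
p=shot("wrist","w1"); print(p["world_from_camera"])
for l in ["collar_centre","index","target","stud_a","clamp_pivot","clamp_stud"]:
    print(l,[(np.round(d["position"],4).tolist(),round(d["score"],2)) for d in r.landmark_of(p,l)[:3]])
E
```

```text
4.5333 [-0.01 -0.08  1.95  0.    1.27 -1.23] [0.50015387 0.02062018 0.41999339] -0.0014088047223983964 [-0.01336861  0.0980239  -0.39278087]
[[ 3.42215538e-01  9.06287957e-01  2.48053755e-01  4.37022250e-01]
 [ 9.39621479e-01 -3.30085195e-01 -9.03063658e-02  4.36037404e-02]
 [ 3.53003285e-05  2.63980877e-01 -9.64527913e-01  3.89740227e-01]
 [ 0.00000000e+00  0.00000000e+00  0.00000000e+00  1.00000000e+00]]
collar_centre []
index []
target [([0.5885, -0.0701, 0.0593], 0.59)]
stud_a [([0.5577, -0.0585, 0.0808], 0.81), ([0.5931, 0.0289, 0.0862], 0.69), ([0.4277, 0.2035, 0.0008], 0.62)]
clamp_pivot [([0.5398, 0.0832, 0.0587], 0.75)]
clamp_stud [([0.5145, 0.1309, 0.0869], 0.8)]
```

View pics/w1.png

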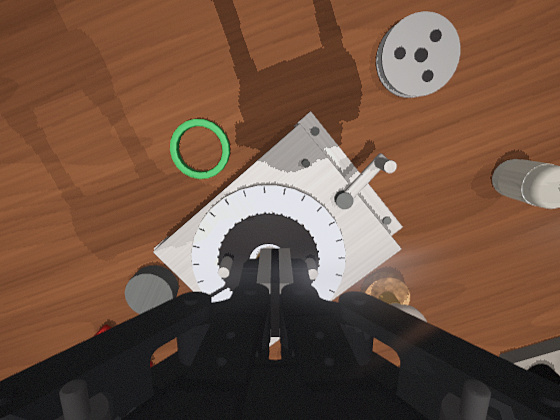

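The wrist view shows studs at (225,267) and (312,270), and the clamp stud at (389,166). The fingers hide the index. I'll fit the centre and both angles from the earlier unobstructed top picture.

```bash
cat >> h.py <<'E'
def angles(p,c,show=None):
    "index and target angles (deg) from the bright/dark lines, polar scan about c"
    g=cv2.cvtColor(p["frame"],cv2.COLOR_RGB2GRAY).astype(float); W=np.linalg.inv(p["world_from_camera"])
    th=np.deg2rad(np.arange(0,360,.5))
    def ring(rs,z):
        out=[]
        for ra in rs:
            P=np.c_[c[0]+ra*np.cos(th),c[1]+ra*np.sin(th),np.full(len(th),z),np.ones(len(th))]@W[:3].T
            out.append(cv2.remap(g.astype(np.float32),(p["fx"]*P[:,0]/P[:,2]+p["cx"]).astype(np.float32)[None],(p["fy"]*P[:,1]/P[:,2]+p["cy"]).astype(np.float32)[None],1)[0])
        return np.mean(out,0)
    return np.rad2deg(th),ring(np.arange(.030,.052,.002),.058),ring(np.arange(.060,.076,.002),.056)
def peak(th,v):
    i=np.argmax(v); k=(np.arange(-12,13)+i)%len(v); w=np.clip(v[k]-np.median(v)-.3*(v[i]-np.median(v)),0,None)
    return (th[i]+np.sum(w*np.arange(-12,13)*.5)/w.sum()+180)%360-180
E
python3 - <<'E'
from h import *
p=r.read_camera("top"); p["frame"]=cv2.imread("pics/top0.png")[:,:,::-1].copy()
c0=[.575,-.013]
im=rectify(p,c0,.058,.1,3000); g=cv2.cvtColor(im,cv2.COLOR_RGB2GRAY)
m=(g<100).astype(np.uint8); yy,xx=np.mgrid[:600,:600]; m[np.hypot(xx-300,yy-300)>190]=0
m=cv2.morphologyEx(m,cv2.MORPH_OPEN,np.ones((25,25)))
h=max(cv2.findContours(m,0,2)[0],key=cv2.contourArea); h=cv2.convexHull(h)
(e,ax,_)=cv2.fitEllipse(h); c=[c0[0]-.1+e[0]/3000,c0[1]+.1-e[1]/3000]; print("collar c",c,np.array(ax)/3000)
th,a,b=angles(p,c)
print("target",peak(th,-b))
# index: mask out studs -> thin bright peaks
from scipy.signal import find_peaks
k,pr=find_peaks(a,prominence=25); print([(th[i],round(a[i])) for i in k])
for nm in("top","scene"):
  q=r.read_camera(nm); 
  print(nm,[ (np.round(d["position"],4),round(d["score"],2)) for d in r.landmark_of(q,"stud_a")[:2]])
cv2.imwrite("pics/rect0.png",im[:,:,::-1]); shot("top","top1")
E
```

```text
collar c [0.576203145345052, -0.014720672607421867] [0.10721231 0.10790119]
target -77.03613484574544
[(np.float64(64.0), 139), (np.float64(254.00000000000003), 147), (np.float64(338.5), 210)]
top []
scene [(array([ 0.5591, -0.0594,  0.0895]), 0.85), (array([0.5941, 0.0296, 0.084 ]), 0.6)]
```

View pics/rect0.png

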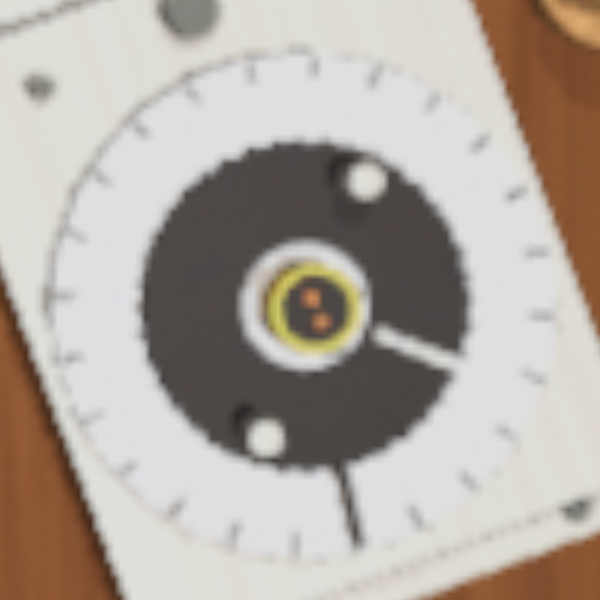

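Collar centre is (0.576,-0.0147), index -21.5° and target -77.0°, so stud_a sits at 68.5°. The rectified view agrees (index end at (460,365), long line at (350,500)). First push stops about 5° short.

```bash
cat >> h.py <<'E'
C=np.array([.5762,-.0147]); ZT=.068+.173
def cpose(phi,z=ZT,off=.017,rad=.046):
    a=np.deg2rad(phi); er=np.array([np.cos(a),np.sin(a)]); et=np.array([-er[1],er[0]])
    return np.r_[C+rad*er+off*et,z],rot(a+np.pi/2)
def arc(pose,a,b,step=5,rate=.05,lim=15):
    n=max(1,int(np.ceil(abs(b-a)/step)))
    for t in np.linspace(a,b,n+1)[1:]:
        p,o=pose(t); r.servo_line(p,rate=rate,rot=o); s=r.state(); f=s["contact_force"]
        print(round(t,1),f.round(1),round(s["time_s"],2))
        if np.linalg.norm(f)>lim: print("STOP"); break
E
python3 - <<'E'
from h import *
p,o=cpose(83,.33); r.move_to(p,o)
p,o=cpose(83); r.servo_line(p,rate=.1); print(r.state()["contact_force"],r.state()["time_s"])
arc(cpose,83,18)
t=shot("top","top2"); s=shot("scene","scene2")
cv2.imwrite("pics/m2.png",np.hstack([rectify(x,C,.058,.1,2000) for x in(t,s)])[:,:,::-1])
E
```

```text
[ 0.49080267 -0.70961018  0.39787126] 6.75
78.0 [-0.   0.8  0. ] 7.0
73.0 [-0.5 -0.4  0.3] 7.25
68.0 [1.1 0.1 0.5] 7.5
63.0 [ 0.1 -0.3 -0.6] 7.75
58.0 [ 0.5 -0.9 -0.2] 8.0
53.0 [ 0.8  0.1 -1.1] 8.25
48.0 [-0.2 -0.1 -0. ] 8.5
43.0 [-1.3  0.   0.3] 8.75
38.0 [-0.8  0.4 -0.8] 9.0
33.0 [ 0.   0.7 -1.1] 9.25
28.0 [-1.1 -0.7  0.2] 9.5
23.0 [-0.4 -0.3 -0.3] 9.75
18.0 [0.3 0.5 0.7] 10.0
```

View pics/m2.png

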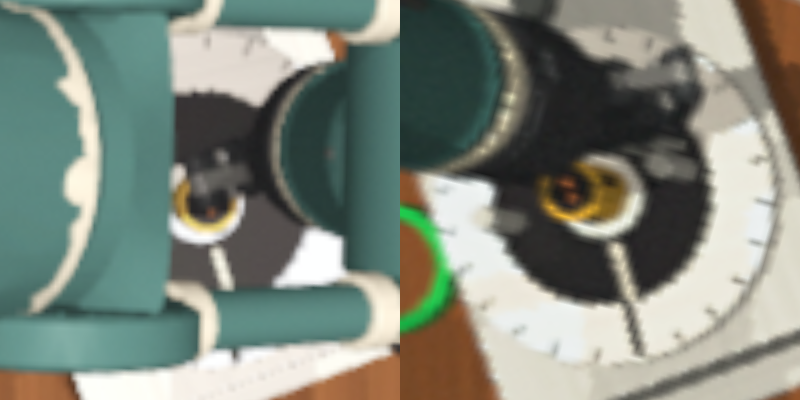

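The scene camera (right half) shows the index, (613,245) to (630,295), nearly meeting the long line, (632,300) to (640,350). I'll measure both in that picture.

```bash
cat >> h.py <<'E'
def lines(p,lo=-110,hi=-45,tgt=-77):
    "fit lines: per-radius peak positions in world; index at .058, target at .056"
    g=cv2.cvtColor(p["frame"],cv2.COLOR_RGB2GRAY).astype(np.float32); W=np.linalg.inv(p["world_from_camera"])
    th=np.deg2rad(np.arange(lo,hi,.25)); res=[]
    for sgn,z,rs in((1,.058,np.arange(.029,.050,.001)),(-1,.056,np.arange(.060,.081,.001))):
        pts=[]
        for ra in rs:
            P=np.c_[C[0]+ra*np.cos(th),C[1]+ra*np.sin(th),np.full(len(th),z),np.ones(len(th))]@W[:3].T
            v=sgn*cv2.remap(g,(p["fx"]*P[:,0]/P[:,2]+p["cx"]).astype(np.float32)[None],(p["fy"]*P[:,1]/P[:,2]+p["cy"]).astype(np.float32)[None],cv2.INTER_CUBIC)[0]
            i=np.argmax(v); w=np.clip(v-np.median(v)-.4*(v[i]-np.median(v)),0,None); w[np.abs(th-th[i])*ra>.005]=0
            a=(w*th).sum()/w.sum(); pts.append([ra*np.cos(a),ra*np.sin(a),np.rad2deg(a)])
        pts=np.array(pts); vx,vy,x0,y0=cv2.fitLine(pts[:,:2].astype(np.float32),cv2.DIST_HUBER,0,.01,.01)[:,0]
        d=np.array([vx,vy]); d*=np.sign(d@pts[-1,:2]); n=np.array([-d[1],d[0]])
        rim=np.array([x0,y0])+d*(.055-np.array([x0,y0])@d)
        res.append((np.rad2deg(np.arctan2(d[1],d[0])),np.rad2deg(np.arctan2(rim[1],rim[0])),np.median(pts[:,2]),pts[:,2].std()))
    for n,x in zip(("index","target"),res): print(n,"dir %.2f rim %.2f median %.2f sd %.2f"%x)
    return res
E
python3 - <<'E'
from h import *
lines(r.read_camera("scene"))
s=r.state();print(s["tool_pos"],cpose(18)[0])
t=r.read_camera("top")
t["frame"]=cv2.imread("pics/top0.png")[:,:,::-1].copy(); print("top0");lines(t); lines(t,-50,5)
E
```

```text
index dir -73.98 rim -72.71 median -72.23 sd 0.35
target dir -75.60 rim -76.61 median -76.38 sd 0.37
[0.61463248 0.01568162 0.24100974] [0.61469531 0.01568274 0.241     ]
top0
index dir -134.77 rim -113.55 median -105.48 sd 13.06
target dir -77.28 rim -77.00 median -77.07 sd 0.03
index dir -21.55 rim -21.30 median -21.16 sd 0.14
target dir 54.83 rim 5.43 median -26.60 sd 17.22
```

```bash
python3 - <<'E'
from h import *
arc(cpose,18,15,step=1.5,rate=.02)
a,b=lines(r.read_camera("scene"))
d=a[1]-b[1]; print("left",d)
if 0.4<d<4:
    arc(cpose,15,15-d,step=2,rate=.02); lines(r.read_camera("scene"))
# back off along own arc, then up
e=15-d; p,o=cpose(e+12); r.servo_line(p,rate=.05,rot=o); p[2]=.36; r.servo_line(p,rate=.15)
p,o=cpose(e+12); r.move_to([.42,.30,.42],o)
for n in("scene","top"): x=r.read_camera(n); print(n); lines(x)
cv2.imwrite("pics/rect3.png",rectify(x,C)[:,:,::-1]); print(r.state()["time_s"])
for l in("clamp_pivot","clamp_stud"): print(l,[(np.round(k["position"],4),round(k["score"],2)) for k in r.landmark_of(x,l)[:2]])
E
```

```text
16.5 [-0.8  0.8  0.9] 10.45
15.0 [-0.6  0.9  0.8] 10.7
index dir -75.78 rim -75.26 median -75.03 sd 0.22
target dir -75.60 rim -76.61 median -76.38 sd 0.37
left 1.3499908
13.7 [-0.1  2.1  1.3] 11.0
index dir -76.97 rim -76.67 median -76.53 sd 0.25
target dir -75.55 rim -76.63 median -76.38 sd 0.37
scene
index dir -76.98 rim -76.69 median -76.56 sd 0.26
target dir -75.77 rim -76.57 median -76.39 sd 0.35
top
index dir -77.60 rim -76.96 median -76.70 sd 0.19
target dir -77.28 rim -77.01 median -77.07 sd 0.03
13.7417
clamp_pivot [(array([0.5418, 0.0845, 0.0588]), 0.7)]
clamp_stud [(array([0.518 , 0.1354, 0.0859]), 0.46)]
```

View pics/rect3.png

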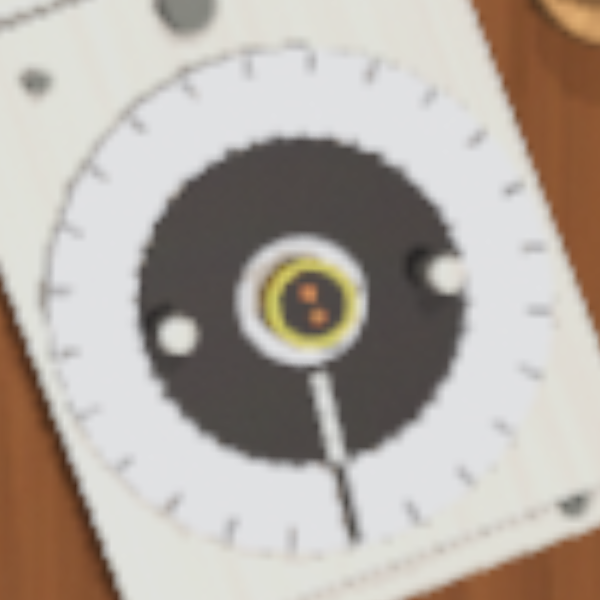

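Both cameras agree the index is on the long line within about 0.1°. Next is the lever. From the landmarks and the collinearity with the collar centre, the pivot is about (0.537,0.0825) and the lever points at about 115°.

```bash
cat >> h.py <<'E'
PV=np.array([.537,.0825])
def kpose(phi,z=.070+.173,off=.017,rad=.052):
    a=np.deg2rad(phi); er=np.array([np.cos(a),np.sin(a)]); et=np.array([-er[1],er[0]])
    return np.r_[PV+rad*er-off*et,z],rot(a-np.pi/2)
E
python3 - <<'E'
from h import *
p,o=kpose(98,.36); r.move_to(p,o)
p,o=kpose(98); r.servo_line(p,rate=.1); print(r.state()["contact_force"],r.state()["time_s"])
arc(kpose,98,193,rate=.05,lim=10)
arc(kpose,193,207,step=1,rate=.03,lim=7)
x=shot("scene","scene4"); lines(x)
cv2.imwrite("pics/rect4.png",rectify(x,PV,.06,.1,3000)[:,:,::-1])
E
```

```text
[0.00888496 0.05774344 0.02319839] 16.5083
103.0 [ 0.2 -0.3  0.1] 16.76
108.0 [-0.3  0.2 -0.2] 17.01
113.0 [-1.   0.3  0.2] 17.26
118.0 [ 0.7 -0.7 -0.6] 17.51
123.0 [0.  0.7 0.7] 17.76
128.0 [0.5 0.9 0.9] 18.01
133.0 [0.4 0.1 0.2] 18.26
138.0 [ 0.1  0.8 -0.4] 18.51
143.0 [ 0.4 -0.5  0.2] 18.76
148.0 [ 0.1 -0.4  0.5] 19.01
153.0 [ 0.8 -0.1 -0.3] 19.26
158.0 [0.  0.4 0.2] 19.51
163.0 [-0.3  0.   0.5] 19.76
168.0 [ 0.1  0.5 -0.1] 20.01
173.0 [-0.1  0.8 -0.1] 20.26
178.0 [-0.7  0.3  0.1] 20.51
183.0 [-0.4  1.   0.2] 20.76
188.0 [-0.6 -0.1 -0.3] 21.01
193.0 [0.7 0.2 0. ] 21.26
194.0 [0.4 1.2 0.1] 21.51
195.0 [-0.2  2.1  0.4] 21.76
196.0 [-0.7  4.2 -0.4] 22.01
197.0 [-0.1  7.4 -0.3] 22.26
STOP
index dir -76.94 rim -76.68 median -76.57 sd 0.24
target dir -76.36 rim -76.49 median -76.44 sd 6.58
```

View pics/rect4.png

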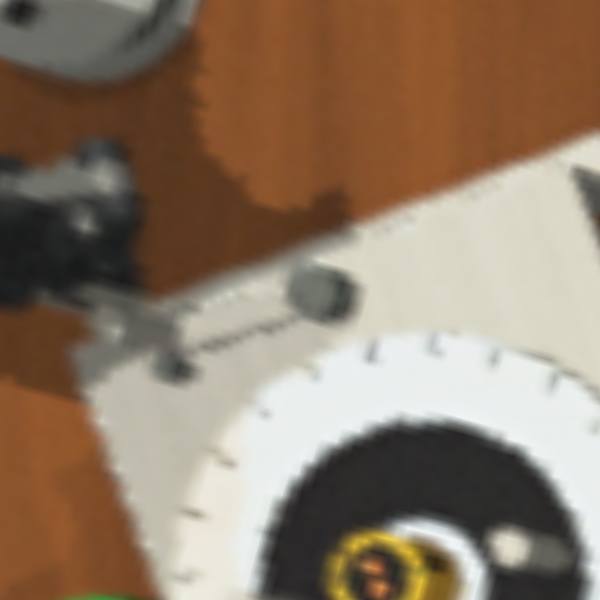

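The force rises steadily against the push direction, and the lever is lying against the peg at (178,368). I'll give a slightly firmer push, back off, and check.

```bash
python3 - <<'E'
from h import *
arc(kpose,197,200,step=1,rate=.02,lim=13)
p,o=kpose(183); r.servo_line(p,rate=.05,rot=o); p[2]=.36; r.servo_line(p,rate=.15)
r.move_to([.40,.33,.42],o)
for n in("scene","top"): x=shot(n,n+"5"); print(n); lines(x)
for l in("clamp_pivot","clamp_stud","bulb","cleaner","puck","lens_ring","reflector","driver","film_reel"): print(l,[(np.round(k["position"],4),round(k["score"],2)) for k in r.landmark_of(x,l)[:2]])
cv2.imwrite("pics/rect5.png",rectify(x,[.55,.04],.058,.12,2500)[:,:,::-1]); print(r.state()["time_s"])
E
```

```text
198.0 [-0.2 10.4  0. ] 22.56
199.0 [-1.  14.4  1.4] 22.81
STOP
scene
index dir -76.94 rim -76.67 median -76.55 sd 0.25
target dir -75.78 rim -76.57 median -76.40 sd 0.34
top
index dir -77.60 rim -76.95 median -76.70 sd 0.20
target dir -77.28 rim -77.01 median -77.07 sd 0.03
clamp_pivot [(array([0.5438, 0.0863, 0.0568]), 0.73), (array([ 0.6872,  0.1045, -0.0036]), 0.65)]
clamp_stud [(array([0.4916, 0.0717, 0.0835]), 0.54)]
bulb [(array([ 0.6905,  0.1018, -0.0023]), 0.93)]
cleaner [(array([0.5906, 0.2873, 0.0011]), 0.92), (array([ 0.5765, -0.0091,  0.0459]), 0.64)]
puck [(array([ 0.5805, -0.1766, -0.0047]), 0.7)]
lens_ring [(array([ 0.4347, -0.0486, -0.0009]), 0.87), (array([0.5918, 0.2853, 0.0012]), 0.35)]
reflector [(array([ 7.494e-01, -2.010e-02,  4.000e-04]), 0.89)]
driver [(array([ 0.6901, -0.235 , -0.0013]), 0.95)]
film_reel [(array([ 4.278e-01,  2.047e-01, -2.000e-04]), 0.76), (array([ 0.6908,  0.1027, -0.0032]), 0.57)]
25.75
```

View pics/rect5.png

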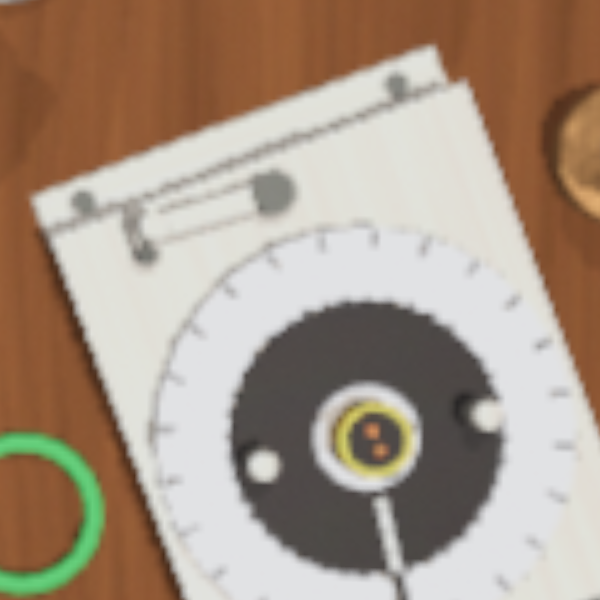

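The lever now lies along the bracket's side, with its stud at (133,213) touching the stop peg at (145,248). The index is still on the long line and the loose things are where they were, so I'm handing in.

```bash
python3 -c "
from rig import r
r.hand_in()"
```

```text
the job is handed in; nothing more can be done
```

The collar is set on the long line and the clamp lever is over against its stop; I handed the job in at about 26 s of robot time.

- **Collar:** I pushed stud_a about 55° clockwise with closed fingertips. At the end the index read -76.95° against -77.01° for the long line on the top camera, and -76.67° against -76.57° on the scene camera. These barely changed after the lever was moved.
- **Lever:** I pushed it by its stud until the contact force rose steadily to 14 N, the largest I read. The last top picture shows the lever beside the stop peg along the bracket's side. The stop position was judged from that force and the picture, not from a measured joint angle.
- **Loose things:** Six of the seven were within about 3 mm of their first readings and the film reel within about 5 mm. That is about the measuring error.
- **Disagreements:** The fitted directions of the two lines, as opposed to their rim points, differed by up to 1.2° on the scene camera. I relied on the rim points, where both cameras agreed to about 0.1°. The stop came at about 195–197°, against the 201° I expected; that fits my rough estimate of the pivot position.

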